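# Load the chocolate-bottle warmer and click its heat dial to 7

### The job

Put the two chocolate squeeze bottles that stand on the counter into the two open, empty wells of the steel bottle warmer: lower each one in upright until it stands on the well's floor, do not drop it. Then turn the warmer's click-stop heat dial up to step 7, the seventh click past the long off mark, and leave the pointer resting in that click. Leave the bottle already in the warmer, the lid on the fourth well and everything else on the counter where they are.

Things in the scene. Friction and masses are not known exactly. Their poses are not given: they have to be found in the camera images.
- warmer: Fixed stainless bottle warmer, 190 mm (its x) by 320 mm (its y). Origin: centre of its underside, z up; its front faces its -x, towards the robot. Left (+y): a deck 80 mm high with four round wells at x = -45 and +45, y = +10 and +100 mm. Right (y from -55 to -160 mm): a raised control pod 110 mm high with the heat dial on top at x = -18, y = -107.5 mm.
- well_a: One of the two empty wells: round, 61 mm wide, 60 mm deep, black rubber disc on its floor. Origin at the centre of the well's floor, 20 mm above the counter; z up. The deck around its mouth is 60 mm above this origin. Neighbouring wells are 90 mm away (centre to centre).
- well_b: The other empty well, the same size; origin at the centre of its floor.
- bottle_a: Full, closed squeeze bottle of chocolate standing on the counter, rigid: brown cylinder 52 mm in diameter, straight from the underside to 96 mm up, then a white cap 39 mm wide and a white cone nozzle; 128 mm tall in all, about 0.2 kg. Origin at the centre of its underside; z up along the bottle. It weighs between 0.15 and 0.31 kg.
- bottle_b: The other bottle standing on the counter, the same as bottle_a; either bottle may go into either empty well.
- resident: A bottle of the same kind that already stands in a well of the warmer. Leave it. Its nozzle tip is 148 mm above the counter. Origin at the centre of its underside.
- well_lid: Round steel lid 74 mm wide with a small black knob (top of the knob 18 mm above the deck), lying on the fourth well. Leave it. Origin at the centre of the underside of its flange, at deck height.
- dial (a joint): Angle of the heat dial in rad: 0 with the pointer at the off mark (step 0), growing clockwise seen from above, 0.349 rad (20 degrees) per step, up to step 9 (3.14). A sprung detent pulls the dial into the nearest step when it is let go; about 0.1 N m is needed to click from one step to the next. It starts on one of the steps 0 to 3. Step 7 is 2.443 rad.
- off_mark (a point): Centre of the long thick black off mark (step 0, 14 mm long, 5 mm thick) on top of the pod, left (the warmer's +y) of the knob, 37.5 mm from the dial's axis, 111 mm above the counter. Nine shorter marks follow round the knob, one per step every 20 degrees clockwise over the far side (the warmer's +x) to step 9 at the right (-y); the mark of step 5 is a little longer than its neighbours.
- dial_grip (a point): Point on the dial's vertical axis at the height to grip, 142 mm above the counter. x axis: the direction of the white pointer line, z up; it turns with the dial. The black knob is an upright bar along this x axis, 44 mm long, 14 mm thick, its top 8 mm above this point and its foot 23 mm below it, on a round skirt 53 mm wide and 8 mm high. The pod's top lies 32 mm below this point.
- tub: Bystander, loose: closed white round tub, 98 mm wide, 74 mm tall. Origin at the centre of its underside.
- nozzle_a: Bystander, loose: small steel piping nozzle, a cone 32 mm wide and 48 mm tall standing on its wide end. Origin at the centre of its underside.
- nozzle_b: Bystander, loose: a second piping nozzle, like nozzle_a. Origin at the centre of its underside.
- tart_tins: Bystander, loose: stack of nested aluminium tart tins, 76 mm wide, 36 mm tall. Origin at the centre of its underside.
- carton: Bystander, loose: small upright cardboard carton, 75 x 55 mm, 110 mm tall. Origin at the centre of its underside.

How it is judged:
By the outcome, as a careful person would: the job done as asked, in the order asked, and still so for the second after the job is handed in, with the robot touching nothing.
It also fails if it takes over 72 s, if anything falls off the work surface, if the arm or the gripper's body presses on something with over 40 N, if the wrist force passes 120 N, or if a joint passes its speed limit or range.

### The arm

A 6-joint arm with a two-finger parallel gripper is mounted at the origin on the work surface. World frame = base frame: x ahead of the robot, y to its left, z up, the work surface at z = 0. Lengths are in m, angles in rad, forces in N, time in s.
With the tool pointing down it reaches from about 0.4 to 0.825 m from the base axis. Payload 7 kg.
Tool frame: the origin (TCP) lies at the very end of the fingers, on their centre line; the grasp point (between the pads) lies 19 mm behind it; z points along the fingers, y is the line along which they close (so a half turn about z gives the same grasp; the last joint's range is limited). The gripper opens to 88 mm and grips with 3 to 60 N. Pads are 19 mm wide; open, the fingers measure 130 mm over their backs; the gripper's body (78 mm by 193 mm) begins 47 mm behind the grasp point.
Start: joints at [1.619, 0.359, 0.012, 0, -1.224, -0.288], TCP at [0.16, 0.656, 0.227] pointing down, gripper open.
Joint ranges: [-3.07, 3.07], [-1.43, 2.12], [-1.02, 1.25], [-3.03, 1.67], [-3.05, -0], [-3.03, 3.03]. Speed limits (rad/s): [2.39, 2.39, 3.01, 3.14, 3.14, 3.14].

### API

Orientations are given as [roll, pitch, yaw] about the fixed x, y, z axes, in that order (R = Rz(yaw) Ry(pitch) Rx(roll)).
In Python, from station import arm, vision gives the robot as it stands. The module is installed in compiled form; this text tells all that it offers.
- The arm moves only by the tool jog_arm, never from a script. Its argument "steps" is a list that holds one entry, the list of rows, each a list of 7 numbers: the closure in counts, from 0 (fully open) to 255 (shut), then the shift along the tool's x, y, z scaled (see below), then the turn, a rotation vector about the tool's x, y, z scaled (see below). In form: [[[grip, dx, dy, dz, rx, ry, rz], ...]]. A call has 1 to 8 rows; each row is the pose to reach, as a shift and turn from the pose commanded when the call began, along the tool's axes at that moment; what a row does not reach only later rows make up. The controller multiplies each number of a shift by 250 mm and each number of a turn by 45 degrees. A row lasts 1/10 s, in which the tool goes at most 50 mm and 8.59 degrees, less where a joint would pass 70% of its speed; a pose out of reach is approached as far as the arm can. A call with a number of a shift or a turn outside -1 to 1 is refused whole. A call with a gripper value outside its range is refused whole. The fingers move at their own pace and stop on an object; "newtons" is the grip in N (left out, the last holds). Time passes only in rows, so rows that repeat a pose let the fingers close. It gives the time, the measured TCP pose, the force, the opening and the grip force at its end, in the units of the state.
- arm.get_state(): the state, without advancing time (a new reading comes with each control period).
- vision.grab_frame(name): name is "side" or "top" or "wrist"; returns a dict with "color" (420x560x3 uint8, red, green, blue), "vfov" (degrees; the focal length in pixels is half the picture's height over the tangent of half this angle, whatever the lens; pixels are square), "cx", "cy" (the principal point, pixels), "k1" (the pictures are not rectified: a ray, as slopes to the right and down, at radius r is drawn at 1 + k1 r^2 times it, then the intrinsics apply), "extrinsics" (4x4, takes a point from world to camera coordinates). Camera axes: x right, y down, z forward; pixel columns grow to the right and rows downward; lengths in m; the calibration is good to about 2 mm. A picture is of the moment at which its call begins. There is no depth.
- arm.job_done(): hands the job in; it is judged then, once.
The state is a dict: "t": time; "q": joint angles; "qd": joint speeds; "joint_efforts": joint torques, N m; "eef_pos": TCP position; "ee_rot": TCP orientation; "force": force on the tool from outside, world axes, zero at the start; "moment": the same for the moment, N m; "width": finger opening in m; "gripper_force": force on a finger pad.
Only numpy, scipy, OpenCV 4.12 (cv2) and the standard library are available. Lean on these libraries where they do the work, as an engineer would, in place of code of your own. Each camera call takes 0.05 s, during which the arm holds its last target. There are 200 camera calls.

## Working session

There is one attempt and no reset: what is moved stays moved. The work goes in short steps, Python scripts to look and compute and a tool call to move; the robot and the scene stay as the last step left them, time stands still between calls to the robot, and variables do not carry over. Pictures are saved under pics/ and viewed, at most 12 in all, crops included, and the job is handed in when it is done.

Besides the shell and the picture viewer there is one more tool, called after "Request:" as name([rows], argument=value, ...), one row to a line, values as JSON. jog_arm: Moves the arm, as the interface text tells. Its arguments: {"type":"object","properties":{"steps":{"type":"array","items":{"type":"array","items":{"type":"array","items":{"type":"number"}}}},"newtons":{"type":"number"}},"required":["steps"]}

```bash
mkdir -p pics
cat > h.py <<'E'
import numpy as np, cv2
from station import arm, vision
def grab(n,save=None):
    f=vision.grab_frame(n)
    if save: cv2.imwrite(f'pics/{save}.png',f['color'][:,:,::-1])
    return f
def K(f):
    fl=210/np.tan(np.radians(f['vfov'])/2); return fl
def ray(f,u,v):
    fl=K(f); d=np.array([(u-f['cx'])/fl,(v-f['cy'])/fl]); s=d.copy()
    for _ in range(20): s=d/(1+f['k1']*(s@s))
    E=np.array(f['extrinsics']); R,t=E[:3,:3],E[:3,3]
    return -R.T@t, R.T@np.array([s[0],s[1],1])
def onz(f,u,v,z):
    o,d=ray(f,u,v); return o+d*(z-o[2])/d[2]
def proj(f,p):
    E=np.array(f['extrinsics']); c=E[:3,:3]@np.array(p)+E[:3,3]; s=c[:2]/c[2]
    s=s*(1+f['k1']*(s@s)); return s*K(f)+[f['cx'],f['cy']]
def blobs(m,amin=30):
    n,l,s,c=cv2.connectedComponentsWithStats(m.astype(np.uint8))
    return [(s[i][:5].tolist(),c[i].round(1).tolist()) for i in range(1,n) if s[i][4]>=amin]
E
python3 - <<'E'
from h import *
np.set_printoptions(precision=4,suppress=True)
for n in("top","side","wrist"):
    f=grab(n,n+"0"); E=np.array(f['extrinsics']); print(n,f['vfov'],f['cx'],f['cy'],f['k1'],-E[:3,:3].T@E[:3,3],E[:3,:3].tolist())
print(arm.get_state())
t=cv2.imread('pics/top0.png');s=cv2.imread('pics/side0.png');
E
```

```text
top 55.66969770082329 274.96003483852104 203.5351912675704 0.02202834457241492 [0.3548 0.0076 1.0425] [[0.026840750652279137, -0.9995465263305464, 0.013649754758239582], [-0.9811985640399425, -0.028953838396606254, -0.190816805255873], [0.1911254876524236, -0.008271453478144676, -0.9815307590834746]]
side 44.03446044995211 280.46836633419747 214.94914551141258 -0.09138462026427722 [-0.1714 -0.9503  1.2464] [[0.8107545252601985, -0.5853836760367118, 0.001746882897148242], [-0.4056732741607425, -0.5640025741340208, -0.7192567629170419], [0.42202641434134586, 0.5824320116545318, -0.694742151735622]]
wrist 69.55640571641038 279.9624333662933 208.53684326191978 -0.038428760784584105 [0.2424 0.6353 0.3836] [[-0.23729205329492975, -0.9714374735844193, 0.0013100988496260897], [-0.9242099918597932, 0.22617082127119517, 0.30770546071207966], [-0.2992129214950391, 0.07180525413528326, -0.9514807581285973]]
{'t': 0.15, 'q': array([ 1.6191,  0.3593,  0.0113, -0.0002, -1.2241, -0.2881]), 'qd': array([-0.0019, -0.0016,  0.0026,  0.0011, -0.001 ,  0.0004]), 'joint_efforts': array([ -0.0007, -58.3272,  29.3292,   7.0012,   0.0088,  -0.0001]), 'eef_pos': array([0.1603, 0.6553, 0.2258]), 'ee_rot': array([ 3.1403, -0.0002, -0.2399]), 'force': array([-0.179 ,  0.0888,  0.2834]), 'moment': array([-0.0036, -0.0318, -0.0108]), 'gripper_force': 0.0, 'width': 0.08745979490693888}
```

View pics/top0.png

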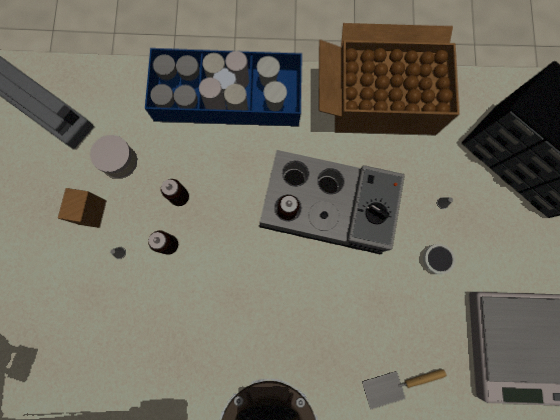

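View pics/side0.png

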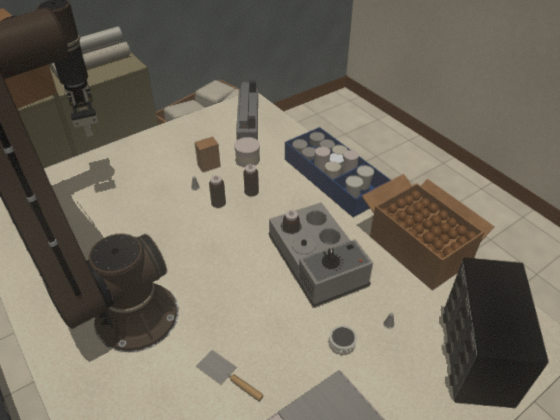

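The top view shows the bottles at about (172,190) and (160,241). The empty wells are at (296,172) and (330,180), the resident is at (288,205), the lid at (323,215) and the dial at (377,211). The side view agrees: bottles at (217,190) and (251,180), and the empty wells on the far side.

Run:
```python
from h import *
np.set_printoptions(precision=4,suppress=True)
f=grab("top"); im=f['color'][:,:,::-1]
a=cv2.resize(im[140:265,140:220],None,fx=4,fy=4,interpolation=cv2.INTER_CUBIC)
b=cv2.resize(im[145:255,255:410],None,fx=3,fy=3,interpolation=cv2.INTER_CUBIC)
c=np.zeros((500,320+465,3),np.uint8); c[:500,:320]=a; c[:330,320:]=b; cv2.imwrite('pics/topz.png',c)
for n,u,v,z in [("b1",171,187,.112),("b2",157,240,.112),("wA",296,172,.08),("wB",330,180,.08),("res",288,205,.13),("lid",323,215,.098),("dial",377,211,.15),("tub",110,153,.074),("carton",82,205,.11)]:
    print(n,onz(f,u,v,z))
```

```text
b1 [0.5689 0.2492 0.112 ]
b2 [0.4415 0.2719 0.112 ]
wA [ 0.6243 -0.0511  0.08  ]
wB [ 0.6062 -0.1364  0.08  ]
res [ 0.5299 -0.0307  0.13  ]
lid [ 0.514  -0.1169  0.098 ]
dial [ 0.5181 -0.2333  0.15  ]
tub [0.6608 0.4182 0.074 ]
carton [0.5195 0.4547 0.11  ]
```

View pics/topz.png

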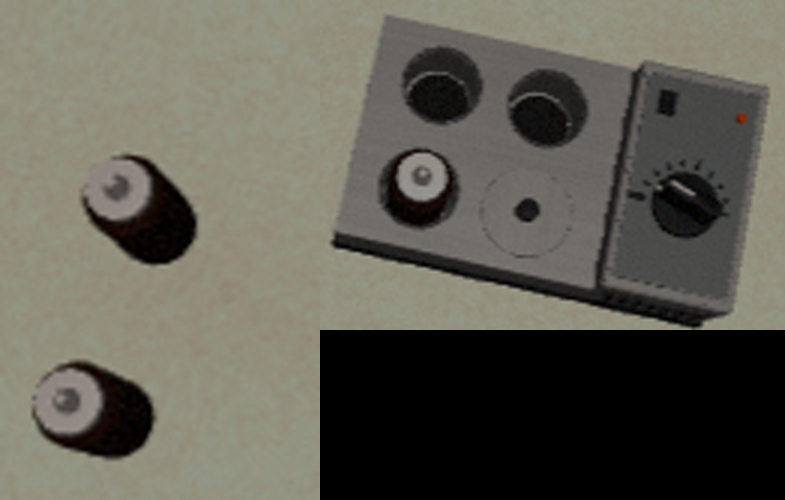

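The crops show nozzle tips at about (169,187) and (156.5,240) full-frame. The dial pointer sits near step 1, with the off mark at full-frame (361,210). I'll approach the first bottle and refine from the wrist camera.

```bash
cat >> h.py <<'E'
from scipy.spatial.transform import Rotation as Ro
def plan(x,y,z,yaw):
    s=arm.get_state(); R=Ro.from_euler('xyz',s['ee_rot']); T=Ro.from_euler('xyz',[np.pi,0,np.radians(yaw)])
    d=R.inv().apply(np.array([x,y,z])-s['eef_pos'])/.25
    r=(R.inv()*T).as_rotvec()/np.radians(45)
    print('t',s['t'],'pos',s['eef_pos'].round(4),'rot',np.degrees(s['ee_rot']).round(1),'w',round(s['width'],4)); print('row',d.round(4).tolist(),r.round(4).tolist())
E
python3 - <<'E'
from h import *
f=grab("top")
for u,v in [(169.2,186.7),(156.5,240.2)]: print(onz(f,u,v,.128))
g=grab("side"); s=g['color']
for p in [onz(f,169.2,186.7,.128),onz(f,156.5,240.2,.128)]: print(proj(g,p))
plan(.49,.249,.24,-57)
E
```

```text
[0.56584751 0.24934739 0.128     ]
[0.43949858 0.26843024 0.128     ]
[249.55746399 165.22995234]
[215.08337869 176.09817232]
t 0.3 pos [0.1603 0.6555 0.2262] rot [180.   -0.  -13.7] w 0.0879
row [1.6673, 1.2663, -0.0542] [0.0007, -0.0004, 0.9613]
```

Request:
jog_arm([
  [[0, 0.2, 0.12, 0, 0, 0, 0.19], [0, 0.4, 0.24, 0, 0, 0, 0.38], [0, 0.6, 0.36, 0, 0, 0, 0.57], [0, 0.8, 0.48, 0, 0, 0, 0.76], [0, 1, 0.6, 0, 0, 0, 0.96], [0, 1, 0.6, 0, 0, 0, 0.96], [0, 1, 0.6, 0, 0, 0, 0.96]],
])

```text
t: 1.0
eef_pos: [0.3702, 0.4472, 0.2269]
ee_rot: [-3.142, -0.0, -0.998]
force: [-0.1, 0.8, 0.2]
width: 0.0878
gripper_force: 0.0
```

Run:
```python
from h import *
plan(.50,.255,.24,-57)
```

```text
t 1.0 pos [0.3702 0.4472 0.2269] rot [-180.    -0.   -57.2] w 0.0878
row [0.9275, -0.02, -0.052] [-0.0001, -0.0004, -0.0043]
```

Request:
jog_arm([
  [[0, 0.2, 0, -0.02, 0, 0, 0], [0, 0.4, 0, -0.05, 0, 0, 0], [0, 0.6, 0, -0.05, 0, 0, 0], [0, 0.8, -0.01, -0.05, 0, 0, 0], [0, 0.92, -0.02, -0.05, 0, 0, 0], [0, 0.92, -0.02, -0.05, 0, 0, 0], [0, 0.92, -0.02, -0.05, 0, 0, 0]],
])

```text
t: 1.7
eef_pos: [0.4975, 0.2602, 0.239]
ee_rot: [-3.142, 0.0, -0.995]
force: [-0.6, -0.5, -0.0]
width: 0.0873
gripper_force: 0.0
```

Run:
```python
from h import *
f=grab("wrist","w1")
for p in [(.566,.249,.128),(.4395,.2685,.128),(.566,.249,0),(.4395,.2685,0)]: print(proj(f,p))
plan(.566,.249,.24,-57)
```

```text
[222.42610271 155.70661705]
[325.69841181 243.74342736]
[240.39873612 141.68733616]
[312.29536412 204.76993666]
t 1.75 pos [0.4971 0.2608 0.239 ] rot [180.   0. -57.] w 0.0874
row [0.1899, -0.2054, -0.004] [0.0, 0.0002, 0.0009]
```

View pics/w1.png

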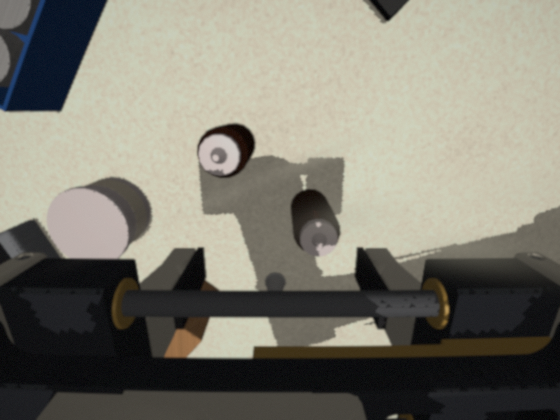

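Wrist view: bottle tips are at about (220,155) and (318,237). The first prediction fits. The second needs a small correction. I'll cast those rays and measure the warmer from the top view by its rims.

Run:
```python
from h import *
f=grab("wrist"); im=f['color']
g=cv2.cvtColor(im,cv2.COLOR_RGB2GRAY); hsv=cv2.cvtColor(im,cv2.COLOR_RGB2HSV)
for u,v in [(220,155),(318,237)]: print('tip',onz(f,u,v,.128))
t=grab("top"); E=t['color']
for (u,v) in [(169.2,186.7),(156.5,240.2)]: print('top',onz(t,u,v,.128))
# brown body mask top: convex silhouette base end
m=(cv2.cvtColor(E,cv2.COLOR_RGB2GRAY)<60); 
for b in blobs(m,80):
    if 140<b[1][0]<400 and 140<b[1][1]<260: print(b)
plan(.566,.249,.14,-57); plan(.566,.249,.066,-57)
```

```text
tip [0.56777588 0.25035642 0.128     ]
tip [0.44953306 0.26734566 0.128     ]
top [0.56584751 0.24934739 0.128     ]
top [0.43949858 0.26843024 0.128     ]
([283, 161, 26, 25, 473], [295.6, 173.2])
([318, 169, 26, 25, 480], [330.5, 181.2])
([259, 168, 131, 86, 843], [331.4, 232.7])
([160, 179, 29, 27, 331], [177.2, 195.4])
([275, 195, 26, 26, 300], [286.9, 210.2])
([365, 202, 26, 23, 400], [376.8, 213.1])
t 1.85 pos [0.4967 0.2614 0.239 ] rot [-180.     0.   -56.9] w 0.0877
row [0.1931, -0.2049, 0.3962] [-0.0, 0.0002, 0.0029]
t 1.85 pos [0.4967 0.2614 0.239 ] rot [-180.     0.   -56.9] w 0.0877
row [0.1931, -0.2049, 0.6922] [-0.0, 0.0002, 0.0029]
```

Request:
jog_arm([
  [[0, 0.1, -0.1, 0, 0, 0, 0], [0, 0.193, -0.207, 0.1, 0, 0, 0], [0, 0.193, -0.207, 0.2, 0, 0, 0], [0, 0.193, -0.207, 0.3, 0, 0, 0], [0, 0.193, -0.207, 0.3, 0, 0, 0]],
])

```text
t: 2.35
eef_pos: [0.5646, 0.2481, 0.1602]
ee_rot: [3.135, 0.0, -0.993]
force: [0.1, -0.2, -0.3]
width: 0.0875
gripper_force: 0.0
```

Run:
```python
from h import *
plan(.567,.250,.066,-57)
```

```text
t 2.35 pos [0.5646 0.2481 0.1602] rot [179.6   0.  -56.9] w 0.0875
row [-0.001, -0.0148, 0.3766] [0.0086, 0.0001, 0.0023]
```

Request:
jog_arm([
  [[0, 0, -0.008, 0.12, 0, 0, 0], [0, 0, -0.01, 0.25, 0, 0, 0], [0, 0, -0.01, 0.34, 0, 0, 0], [0, 0, -0.01, 0.376, 0, 0, 0], [0, 0, -0.01, 0.376, 0, 0, 0], [0, 0, -0.01, 0.376, 0, 0, 0]],
])

```text
t: 2.95
eef_pos: [0.5698, 0.2507, 0.0718]
ee_rot: [-3.139, -0.0, -0.993]
force: [0.6, 0.7, 0.3]
width: 0.0877
gripper_force: 0.0
```

Request:
jog_arm([
  [[255, 0, 0, 0, 0, 0, 0], [255, 0, 0, 0, 0, 0, 0], [255, 0, 0, 0, 0, 0, 0], [255, 0, 0, 0, 0, 0, 0], [255, 0, 0, 0, 0, 0, 0], [255, 0, 0, 0, 0, 0, 0], [255, 0, 0, 0, 0, 0, 0]],
], newtons=25)

```text
t: 3.65
eef_pos: [0.5695, 0.25, 0.0704]
ee_rot: [-3.14, -0.0, -0.994]
force: [1.3, 0.6, 1.5]
width: 0.052
gripper_force: 24.9
```

Run:
```python
from h import *
plan(.567,.250,.23,-57)
f=grab("wrist","w2")
for h in (.096,.128):print(proj(f,(.567,.25,h)))
s=arm.get_state();print(s['force'])
```

```text
t 3.65 pos [0.5695 0.25   0.0704] rot [-179.9   -0.   -56.9] w 0.052
row [-0.0054, 0.0077, -0.6383] [-0.0014, -0.0001, 0.0015]
[284.93418701 289.58792428]
[286.08968177 333.73038049]
[0.44081108 0.53363774 2.45962301]
```

View pics/w2.png

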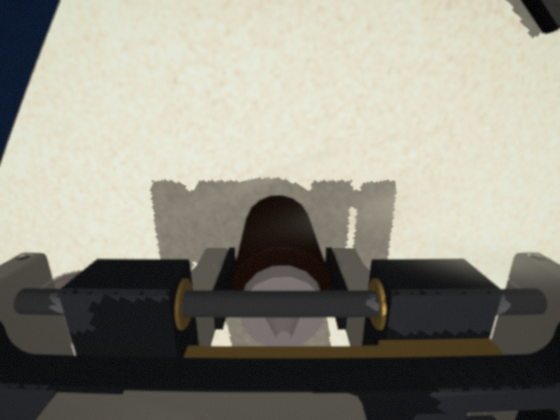

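The bottle is held at 52 mm on its diameter, with its base edge at (280,196). I'll use that edge to find the bottle's offset along tool x, and fit the warmer.

Run:
```python
from h import *
f=grab("wrist"); s=arm.get_state(); R=Ro.from_euler('xyz',s['ee_rot'])
p=onz(f,280,196,0); print('edge in tool',R.inv().apply(p-s['eef_pos']), 'expect x .026')
# profile along column 280 for edge
g=cv2.cvtColor(f['color'],cv2.COLOR_RGB2GRAY); print(g[186:206,280])
t=grab("top")
A=onz(t,295.6,173.2,.08);B=onz(t,330.5,181.2,.08); print(A,B,np.linalg.norm(A-B),'yaw',np.degrees(np.arctan2(-(A-B)[0],(A-B)[1])))
plan(s['eef_pos'][0],s['eef_pos'][1],.24,-57)
```

```text
edge in tool [ 0.02091922 -0.00041993  0.07040027] expect x .026
[132 133 135 134 132 131 129 125 112  73  35  14  17  16  15  16  19  18
  14  18]
[ 0.62112432 -0.05013811  0.08      ] [ 0.60311611 -0.13763226  0.08      ] 0.08932817283715966 yaw -11.630308598392226
t 3.8 pos [0.5695 0.25   0.0704] rot [-179.9   -0.   -56.9] w 0.052
row [0.0002, -0.0006, -0.6785] [-0.0013, -0.0001, 0.0017]
```

Request:
jog_arm([
  [[255, 0, 0, -0.1, 0, 0, 0], [255, 0, 0, -0.25, 0, 0, 0], [255, 0, 0, -0.42, 0, 0, 0], [255, 0, 0, -0.6, 0, 0, 0], [255, 0, 0, -0.68, 0, 0, 0], [255, 0, 0, -0.68, 0, 0, 0]],
])

```text
t: 4.4
eef_pos: [0.5698, 0.2502, 0.2433]
ee_rot: [-3.137, 0.0, -0.994]
force: [0.6, 0.2, -3.1]
width: 0.0518
gripper_force: 24.9
```

Run:
```python
from h import *
plan(.585,.04,.245,-57)
plan(.605,-.1405,.245,-57); print(arm.get_state()['force'],arm.get_state()['gripper_force'])
```

```text
t 4.4 pos [0.5698 0.2502 0.2433] rot [-179.7    0.   -56.9] w 0.0518
row [0.7378, 0.4076, -0.0088] [-0.0058, 0.0005, 0.0014]
t 4.4 pos [0.5698 0.2502 0.2433] rot [-179.7    0.   -56.9] w 0.0518
row [1.3866, 0.7344, -0.0105] [-0.0058, 0.0005, 0.0014]
[ 0.6164929   0.19695055 -3.0501689 ] 24.87038880586624
```

Request:
jog_arm([
  [[255, 0.1, 0.05, 0, 0, 0, 0], [255, 0.26, 0.14, 0, 0, 0, 0], [255, 0.42, 0.22, 0, 0, 0, 0], [255, 0.58, 0.31, 0, 0, 0, 0], [255, 0.74, 0.39, 0, 0, 0, 0], [255, 0.8, 0.42, 0, 0, 0, 0]],
])

```text
t: 5.0
eef_pos: [0.5885, 0.0213, 0.2379]
ee_rot: [3.138, 0.001, -0.997]
force: [-0.3, 0.7, -2.1]
width: 0.0519
gripper_force: 24.9
```

Request:
jog_arm([
  [[255, 0.16, 0.08, 0, 0, 0, 0], [255, 0.32, 0.17, 0, 0, 0, 0], [255, 0.46, 0.25, 0, 0, 0, 0], [255, 0.55, 0.3, 0, 0, 0, 0], [255, 0.586, 0.314, 0, 0, 0, 0], [255, 0.586, 0.314, 0, 0, 0, 0], [255, 0.586, 0.314, 0, 0, 0, 0]],
])

```text
t: 5.7
eef_pos: [0.6038, -0.1401, 0.2389]
ee_rot: [3.14, 0.001, -0.994]
force: [-0.4, 0.6, -2.3]
width: 0.0515
gripper_force: 24.9
```

Run:
```python
from h import *
plan(.605,-.1405,.17,-57)
f=grab("wrist","w3"); t=grab("top"); s=grab("side")
B=(.603,-.1375,.08); print(proj(f,B),proj(s,B))
w=cv2.imread('pics/w3.png')[60:300,130:430]
u,v=proj(s,(.603,-.1375,.12)).astype(int); c=s['color'][v-60:v+60,u-75:u+75,::-1]
print('side crop origin',u-75,v-60)
u2,v2=proj(t,B).astype(int); c2=t['color'][v2-60:v2+60,u2-75:u2+75,::-1];print('top crop',u2-75,v2-60)
o=np.zeros((600,800,3),np.uint8); o[:480,:600][:240,:300]=w; 
o=np.zeros((600,800,3),np.uint8); o[:320,:400]=cv2.resize(w,(400,320)); o[:320,400:]=cv2.resize(c,(400,320)); o[320:560,:300]=cv2.resize(c2,(300,240)); cv2.imwrite('pics/m3.png',o)
```

```text
t 5.7 pos [ 0.6038 -0.1401  0.2389] rot [ 1.799e+02  1.000e-01 -5.690e+01] w 0.0515
row [0.0044, -0.0037, 0.2756] [0.0017, 0.0018, 0.0012]
[279.41366954 194.8372533 ] [328.79513492 236.32981881]
side crop origin 254 167
top crop 255 121
```

View pics/m3.png

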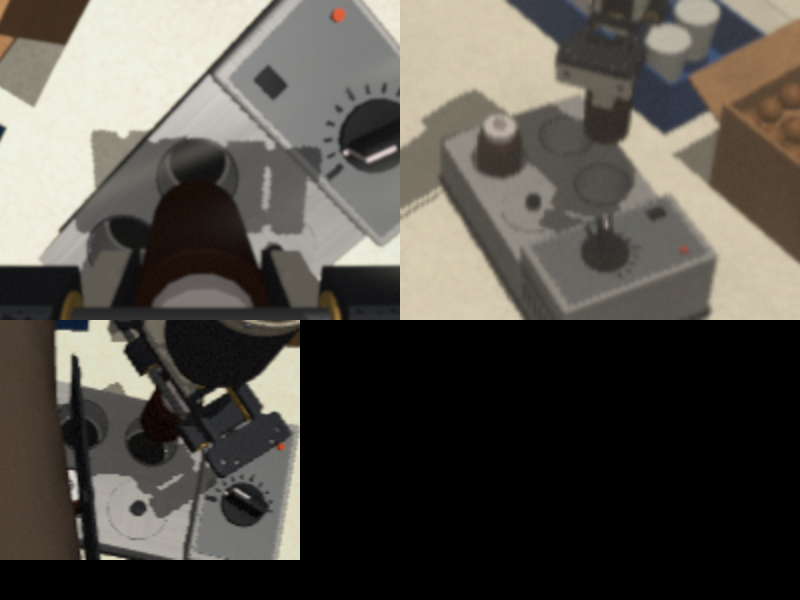

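The wrist crop shows the well B rim centred near u=279 (full-frame), with its far edge at v≈163 and its width about 62 px. The bottle's base front is at about (284,195).

Run:
```python
from h import *
f=grab("wrist"); s=arm.get_state(); R=Ro.from_euler('xyz',s['ee_rot']); P=s['eef_pos']
g=cv2.cvtColor(f['color'],cv2.COLOR_RGB2GRAY)
tl=lambda u,v,z:R.inv().apply(onz(f,u,v,z)-P).round(4)
a=np.linspace(0,2*np.pi,200)
B=np.array([.603,-.1375,.08]); c=np.array([proj(f,B+[.0305*np.cos(x),.0305*np.sin(x),0]) for x in a])
print('pred rim u',c[:,0].min(),c[:,0].max(),'vtop',c[:,1].min())
print('row180',g[180,236:330].tolist()); print('col279',g[155:205,279].tolist())
zb=P[2]-.0704
for v in (193,195,197): print('base',tl(284,v,zb))
for v in (162,164): print('rimtop',tl(279,v,.08))
print('rim l r',tl(130+157*.75,60+170*.75,.08),tl(130+240*.75,60+175*.75,.08))
```

```text
pred rim u 252.1006101498403 308.16722245309063 vtop 166.73798053570061
row180 [96, 95, 96, 97, 96, 98, 98, 98, 99, 98, 102, 102, 101, 99, 91, 82, 79, 82, 89, 97, 98, 92, 81, 74, 72, 70, 70, 70, 69, 69, 67, 67, 66, 65, 64, 62, 58, 58, 58, 55, 53, 52, 50, 48, 45, 43, 42, 41, 39, 35, 35, 36, 32, 31, 29, 29, 27, 26, 24, 25, 24, 23, 32, 53, 72, 81, 81, 72, 60, 56, 66, 81, 88, 91, 89, 90, 90, 90, 90, 91, 91, 89, 89, 89, 91, 90, 92, 91, 89, 91, 90, 91, 92, 92]
col279 [191, 190, 190, 188, 187, 186, 184, 165, 126, 89, 73, 68, 68, 71, 72, 76, 76, 76, 74, 73, 68, 66, 62, 58, 54, 48, 44, 38, 35, 30, 26, 25, 24, 19, 22, 16, 21, 17, 21, 19, 11, 11, 17, 15, 14, 18, 14, 14, 13, 16]
base [0.0233 0.0028 0.0704]
base [0.0217 0.0028 0.0704]
base [0.02   0.0028 0.0704]
rimtop [ 0.033  -0.0014  0.16  ]
rimtop [ 0.0309 -0.0014  0.16  ]
rim l r [ 0.0054 -0.0351  0.16  ] [0.0013 0.0322 0.16  ]
```

Request:
jog_arm([
  [[255, 0.007, -0.006, 0.1, 0, 0, 0], [255, 0.007, -0.006, 0.2, 0, 0, 0], [255, 0.007, -0.006, 0.28, 0, 0, 0], [255, 0.007, -0.006, 0.31, 0, 0, 0], [255, 0.007, -0.006, 0.31, 0, 0, 0], [255, 0.007, -0.006, 0.31, 0, 0, 0]],
])

```text
t: 6.5
eef_pos: [0.6072, -0.1413, 0.1637]
ee_rot: [-3.141, -0.001, -0.993]
force: [-0.0, 0.2, -1.4]
width: 0.0516
gripper_force: 24.9
```

Run:
```python
from h import *
plan(.605,-.1405,.0904,-57)
f=grab("wrist"); w=cv2.resize(f['color'][120:320,140:420,::-1],(784,560),interpolation=cv2.INTER_CUBIC); cv2.imwrite('pics/m4.png',w)
```

```text
t 6.5 pos [ 0.6072 -0.1413  0.1637] rot [-1.799e+02 -1.000e-01 -5.690e+01] w 0.0516
row [-0.0076, 0.0058, 0.293] [-0.0012, -0.0013, 0.0022]
```

View pics/m4.png

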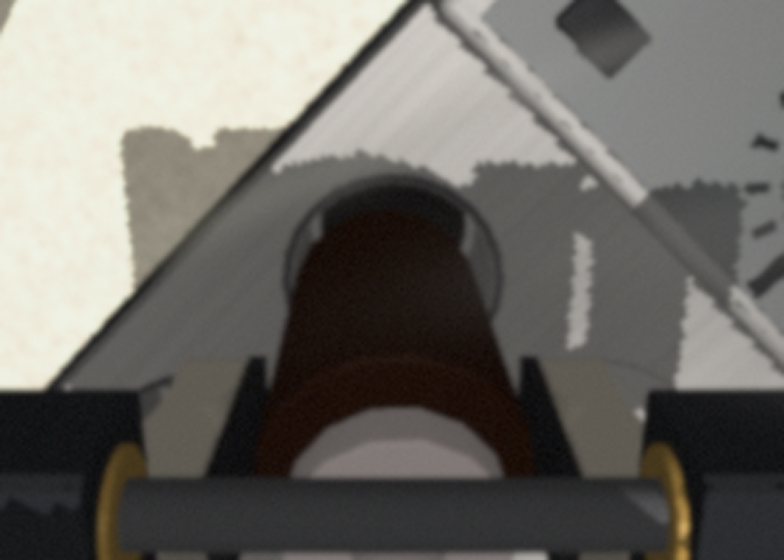

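Run:
```python
from h import *
f=grab("wrist"); s=arm.get_state(); R=Ro.from_euler('xyz',s['ee_rot']); P=s['eef_pos']; zb=P[2]-.0704
tl=lambda x,y,z:R.inv().apply(onz(f,140+x/2.8,120+y/2.8,z)-P).round(4)
print(P,'base front',tl(390,208,zb),'rim top',tl(392,175,.08),'rim l',tl(284,270,.08),'rim r',tl(501,275,.08))
```

```text
[ 0.60730513 -0.14136505  0.16398502] base front [ 0.0223 -0.001   0.0704] rim top [ 0.0286 -0.0004  0.084 ] rim l [-0.0009 -0.0331  0.084 ] rim r [-0.0024  0.0327  0.0839]
```

The bottle is centred over the well to within about 1 mm: base front tool x 0.0223, rim centre −0.0043. Lowering now.

Request:
jog_arm([
  [[255, -0.002, 0, 0.07, 0, 0, 0], [255, -0.002, 0, 0.14, 0, 0, 0], [255, -0.002, 0, 0.21, 0, 0, 0], [255, -0.002, 0, 0.25, 0, 0, 0], [255, -0.002, 0, 0.265, 0, 0, 0], [255, -0.002, 0, 0.275, 0, 0, 0], [255, -0.002, 0, 0.28, 0, 0, 0], [255, -0.002, 0, 0.28, 0, 0, 0]],
])

```text
t: 7.4
eef_pos: [0.6066, -0.141, 0.0931]
ee_rot: [-3.141, -0.001, -0.994]
force: [0.6, -0.0, -1.9]
width: 0.0517
gripper_force: 24.9
```

Request:
jog_arm([
  [[255, 0, 0, 0.006, 0, 0, 0], [255, 0, 0, 0.01, 0, 0, 0], [255, 0, 0, 0.014, 0, 0, 0], [255, 0, 0, 0.014, 0, 0, 0]],
])

```text
t: 7.8
eef_pos: [0.6068, -0.1413, 0.0903]
ee_rot: [-3.141, -0.001, -0.993]
force: [-1.6, 0.6, 5.5]
width: 0.0518
gripper_force: 24.9
```

Request:
jog_arm([
  [[60, 0, 0, 0, 0, 0, 0], [60, 0, 0, 0, 0, 0, 0], [60, 0, 0, 0, 0, 0, 0], [60, 0, 0, -0.06, 0, 0, 0], [60, 0, 0, -0.2, 0, 0, 0], [60, 0, 0, -0.4, 0, 0, 0], [60, 0, 0, -0.6, 0, 0, 0], [60, 0, 0, -0.6, 0, 0, 0]],
])

```text
t: 8.6
eef_pos: [0.6098, -0.1418, 0.2474]
ee_rot: [-3.132, -0.008, -0.993]
force: [0.5, 0.1, -0.3]
width: 0.0669
gripper_force: 0.0
```

Run:
```python
from h import *
f=grab("wrist","w5"); print(proj(f,(.605,-.1378,.148)))
plan(.52,.21,.24,-57)
plan(.39,.28,.24,-57)
```

```text
[283.56531603 216.95609655]
t 8.65 pos [ 0.6082 -0.1412  0.2436] rot [-179.6   -0.3  -56.9] w 0.0669
row [-1.3697, -0.4709, 0.0113] [-0.0083, -0.0056, 0.0017]
t 8.65 pos [ 0.6082 -0.1412  0.2436] rot [-179.6   -0.3  -56.9] w 0.0669
row [-1.8881, -0.188, 0.0071] [-0.0083, -0.0056, 0.0017]
```

Request:
jog_arm([
  [[20, -0.15, -0.02, 0, 0, 0, 0], [20, -0.34, -0.05, 0, 0, 0, 0], [20, -0.53, -0.08, 0, 0, 0, 0], [20, -0.72, -0.1, 0, 0, 0, 0], [20, -0.91, -0.13, 0, 0, 0, 0]],
])

```text
t: 9.15
eef_pos: [0.5077, 0.0685, 0.2381]
ee_rot: [3.14, 0.0, -0.994]
force: [1.2, 1.5, 0.5]
width: 0.0806
gripper_force: 0.0
```

Request:
jog_arm([
  [[0, -0.19, -0.03, 0, 0, 0, 0], [0, -0.38, -0.05, 0, 0, 0, 0], [0, -0.57, -0.08, 0, 0, 0, 0], [0, -0.76, -0.11, 0, 0, 0, 0], [0, -0.88, -0.13, 0, 0, 0, 0], [0, -0.88, -0.13, 0, 0, 0, 0], [0, -0.88, -0.13, 0, 0, 0, 0]],
])

```text
t: 9.85
eef_pos: [0.4158, 0.2697, 0.2382]
ee_rot: [3.14, -0.0, -0.992]
force: [0.7, -0.2, 0.8]
width: 0.0877
gripper_force: 0.0
```

Run:
```python
from h import *
f=grab("wrist","w6"); print(proj(f,(.445,.268,.128)))
g=f['color'].astype(int); hsv=cv2.cvtColor(f['color'],cv2.COLOR_RGB2HSV)
u,v=proj(f,(.445,.268,.128)).astype(int)
plan(.445,.268,.24,-57)
# base silhouette: dark brown
m=cv2.cvtColor(f['color'],cv2.COLOR_RGB2GRAY)<45
for b in blobs(m,300): print(b)
```

```text
[254.44873367 188.08857688]
t 9.9 pos [0.4162 0.2691 0.2384] rot [179.9  -0.  -56.9] w 0.0874
row [0.0667, -0.0942, -0.0067] [0.0018, -0.0005, 0.0021]
([0, 0, 27, 67, 994], [8.5, 24.0])
([234, 151, 45, 33, 564], [256.9, 162.4])
([0, 249, 560, 171, 57519], [280.0, 340.8])
```

View pics/w6.png

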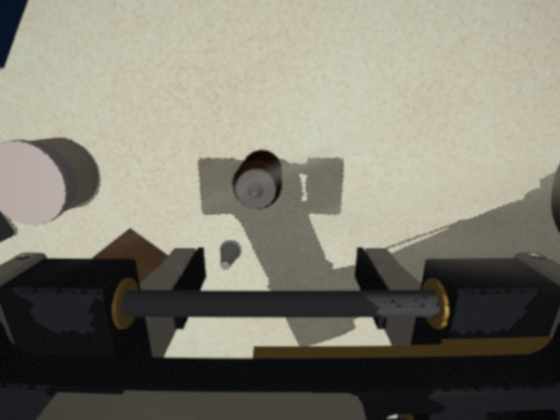

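Bottle b's tip is at (256,191), with its base far edge at about (262,150). The small nozzle at (230,253) is lower than the fingertips will go.

Run:
```python
from h import *
f=grab("wrist"); s=arm.get_state(); R=Ro.from_euler('xyz',s['ee_rot']); P=s['eef_pos']
tl=lambda u,v,z:R.inv().apply(onz(f,u,v,z)-P).round(4)
print(P,'tip',tl(256,191,.128),onz(f,256,191,.128),'base edge',tl(262,150.5,0),'nozzle',onz(f,230,246,.02),tl(230,246,.02))
```

```text
[0.41645811 0.2687298  0.23850172] tip [ 0.0141 -0.0223  0.1105] [0.44274401 0.26896152 0.128     ] base edge [ 0.035  -0.0236  0.2385] nozzle [0.42370429 0.38241209 0.02      ] [-0.0914 -0.0683  0.2184]
```

Request:
jog_arm([
  [[0, 0.045, -0.09, 0.02, 0, 0, 0], [0, 0.045, -0.09, 0.18, 0, 0, 0], [0, 0.045, -0.09, 0.34, 0, 0, 0], [0, 0.045, -0.09, 0.5, 0, 0, 0], [0, 0.045, -0.09, 0.62, 0, 0, 0], [0, 0.045, -0.09, 0.675, 0, 0, 0], [0, 0.045, -0.09, 0.675, 0, 0, 0], [0, 0.045, -0.09, 0.675, 0, 0, 0]],
])

```text
t: 10.75
eef_pos: [0.4421, 0.2716, 0.0706]
ee_rot: [3.141, -0.0, -0.995]
force: [0.1, 0.1, 0.8]
width: 0.0877
gripper_force: 0.0
```

Request:
jog_arm([
  [[255, 0, 0, 0, 0, 0, 0], [255, 0, 0, 0, 0, 0, 0], [255, 0, 0, 0, 0, 0, 0], [255, 0, 0, 0, 0, 0, 0], [255, 0, 0, 0, 0, 0, 0], [255, 0, 0, 0, 0, 0, 0], [255, 0, 0, 0, 0, 0, 0]],
], newtons=25)

```text
t: 11.45
eef_pos: [0.4417, 0.2725, 0.0706]
ee_rot: [-3.141, 0.0, -0.994]
force: [0.2, -0.3, 2.7]
width: 0.0516
gripper_force: 25.0
```

Run:
```python
from h import *
plan(.4222,.2688,.24,-57)
f=grab("wrist"); g=cv2.cvtColor(f['color'],cv2.COLOR_RGB2GRAY); print(g[180:215,280].tolist())
s=arm.get_state(); R=Ro.from_euler('xyz',s['ee_rot']); P=s['eef_pos']
col=g[150:240,280].astype(int); v=150+np.argmin(np.diff(col)); print(v, R.inv().apply(onz(f,280,v+.5,0)-P).round(4))
```

```text
t 11.45 pos [0.4417 0.2725 0.0706] rot [-180.     0.   -56.9] w 0.0516
row [-0.03, 0.0731, -0.6777] [-0.0006, 0.0, 0.0016]
[139, 137, 135, 133, 133, 130, 130, 129, 127, 123, 109, 72, 31, 20, 13, 13, 17, 14, 16, 16, 17, 16, 14, 15, 18, 18, 21, 20, 21, 19, 21, 20, 22, 25, 23]
191 [ 0.0245 -0.0004  0.0706]
```

Request:
jog_arm([
  [[255, 0, 0, -0.1, 0, 0, 0], [255, 0, 0, -0.25, 0, 0, 0], [255, 0, 0, -0.42, 0, 0, 0], [255, 0, 0, -0.6, 0, 0, 0], [255, 0, 0, -0.69, 0, 0, 0], [255, 0, 0, -0.69, 0, 0, 0]],
])

```text
t: 12.1
eef_pos: [0.4426, 0.2735, 0.2463]
ee_rot: [-3.136, 0.002, -0.993]
force: [0.4, 0.6, -1.6]
width: 0.0517
gripper_force: 25.0
```

Run:
```python
from h import *
plan(.6239,-.051,.243,-57)
```

```text
t 12.1 pos [0.4426 0.2735 0.2463] rot [-1.797e+02  1.000e-01 -5.690e+01] w 0.0517
row [1.4832, 0.1009, 0.0105] [-0.0076, 0.002, 0.0017]
```

Request:
jog_arm([
  [[255, 0.1, 0, 0, 0, 0, 0], [255, 0.27, 0.01, 0, 0, 0, 0], [255, 0.44, 0.03, 0, 0, 0, 0], [255, 0.61, 0.04, 0, 0, 0, 0], [255, 0.78, 0.05, 0, 0, 0, 0], [255, 0.8, 0.05, 0, 0, 0, 0]],
])

```text
t: 12.7
eef_pos: [0.5406, 0.0943, 0.2407]
ee_rot: [3.138, 0.0, -0.997]
force: [0.8, 0.4, -2.4]
width: 0.0514
gripper_force: 25.0
```

Request:
jog_arm([
  [[255, 0.17, 0.01, 0, 0, 0, 0], [255, 0.34, 0.03, 0, 0, 0, 0], [255, 0.5, 0.04, 0, 0, 0, 0], [255, 0.62, 0.05, 0, 0, 0, 0], [255, 0.683, 0.05, 0, 0, 0, 0], [255, 0.683, 0.05, 0.05, 0, 0, 0], [255, 0.683, 0.05, 0.15, 0, 0, 0], [255, 0.683, 0.05, 0.15, 0, 0, 0]],
])

```text
t: 13.5
eef_pos: [0.6198, -0.0511, 0.2006]
ee_rot: [3.135, 0.004, -0.994]
force: [-0.9, -0.3, -3.0]
width: 0.0514
gripper_force: 25.0
```

Run:
```python
from h import *
plan(.6239,-.051,.17,-57)
```

```text
t 13.5 pos [ 0.6198 -0.0511  0.2006] rot [179.6   0.3 -57. ] w 0.0514
row [0.0092, -0.0149, 0.1223] [0.0081, 0.0056, 0.0009]
```

Request:
jog_arm([
  [[255, 0.006, -0.004, 0.05, 0, 0, 0], [255, 0.006, -0.004, 0.1, 0, 0, 0], [255, 0.006, -0.004, 0.14, 0, 0, 0], [255, 0.006, -0.004, 0.14, 0, 0, 0], [255, 0.006, -0.004, 0.14, 0, 0, 0]],
])

```text
t: 14.0
eef_pos: [0.6245, -0.0527, 0.1703]
ee_rot: [3.141, -0.0, -0.994]
force: [-0.3, -0.3, -1.1]
width: 0.0519
gripper_force: 25.0
```

Run:
```python
from h import *
plan(.6239,-.051,.0906,-57)
f=grab("wrist"); w=cv2.resize(f['color'][120:320,140:420,::-1],(784,560),interpolation=cv2.INTER_CUBIC); cv2.imwrite('pics/m7.png',w)
```

```text
t 14.0 pos [ 0.6245 -0.0527  0.1703] rot [180.   -0.  -56.9] w 0.0519
row [-0.0072, -0.0017, 0.319] [0.0003, -0.0002, 0.0016]
```

View pics/m7.png

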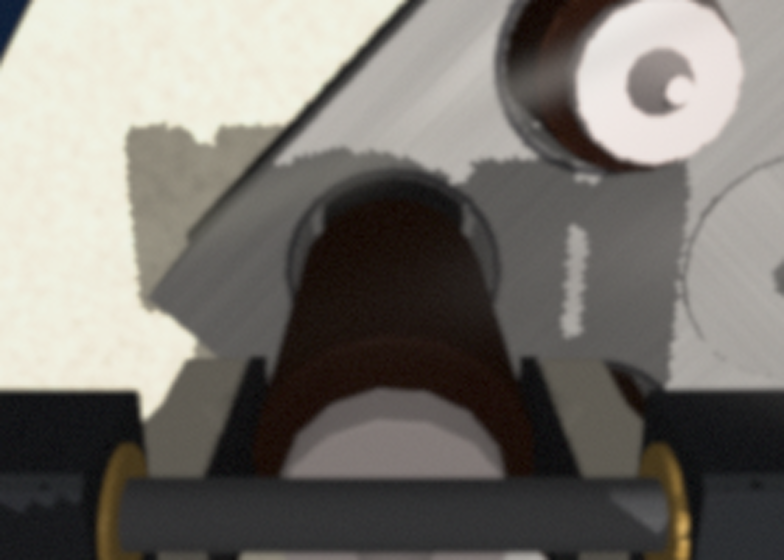

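Bottle one stands in well B. Bottle two's base front is at crop (392,198), with the rim top at (395,168) and the rim sides at 287 and 497.

Run:
```python
from h import *
f=grab("wrist"); s=arm.get_state(); R=Ro.from_euler('xyz',s['ee_rot']); P=s['eef_pos']; zb=P[2]-.0706
tl=lambda x,y,z:R.inv().apply(onz(f,140+x/2.8,120+y/2.8,z)-P).round(4)
print(P,'base front',tl(392,198,zb),'rim top',tl(395,168,.08),'rim l',tl(287,258,.08),'rim r',tl(497,262,.08))
```

```text
[ 0.62490099 -0.05272428  0.1709869 ] base front [ 0.0251 -0.0003  0.0706] rim top [0.0291 0.0006 0.091 ] rim l [ 0.0006 -0.0328  0.091 ] rim r [-0.0006  0.0323  0.091 ]
```

Request:
jog_arm([
  [[255, -0.01, 0, 0.02, 0, 0, 0], [255, -0.01, 0, 0.09, 0, 0, 0], [255, -0.01, 0, 0.16, 0, 0, 0], [255, -0.01, 0, 0.23, 0, 0, 0], [255, -0.01, 0, 0.28, 0, 0, 0], [255, -0.01, 0, 0.3, 0, 0, 0], [255, -0.01, 0, 0.308, 0, 0, 0], [255, -0.01, 0, 0.308, 0, 0, 0]],
])

```text
t: 14.9
eef_pos: [0.6234, -0.0507, 0.0937]
ee_rot: [-3.141, -0.0, -0.994]
force: [-1.2, -0.6, -1.2]
width: 0.0515
gripper_force: 25.0
```

Request:
jog_arm([
  [[255, 0, 0, 0.006, 0, 0, 0], [255, 0, 0, 0.01, 0, 0, 0], [255, 0, 0, 0.012, 0, 0, 0], [255, 0, 0, 0.012, 0, 0, 0]],
])

```text
t: 15.3
eef_pos: [0.6233, -0.0506, 0.0907]
ee_rot: [-3.141, -0.0, -0.994]
force: [-0.2, 0.4, -0.3]
width: 0.0515
gripper_force: 25.0
```

Request:
jog_arm([
  [[255, 0, 0, 0.003, 0, 0, 0], [255, 0, 0, 0.004, 0, 0, 0], [255, 0, 0, 0.004, 0, 0, 0]],
])

```text
t: 15.6
eef_pos: [0.6235, -0.0508, 0.0906]
ee_rot: [-3.141, -0.001, -0.993]
force: [-2.9, 0.4, 6.8]
width: 0.0514
gripper_force: 25.0
```

Request:
jog_arm([
  [[60, 0, 0, 0, 0, 0, 0], [60, 0, 0, 0, 0, 0, 0], [60, 0, 0, 0, 0, 0, 0], [60, 0, 0, -0.06, 0, 0, 0], [60, 0, 0, -0.2, 0, 0, 0], [60, 0, 0, -0.4, 0, 0, 0], [60, 0, 0, -0.6, 0, 0, 0], [60, 0, 0, -0.6, 0, 0, 0]],
])

```text
t: 16.4
eef_pos: [0.6268, -0.0509, 0.2477]
ee_rot: [-3.131, -0.007, -0.993]
force: [0.9, -0.1, -0.1]
width: 0.0671
gripper_force: 0.0
```

Run:
```python
from h import *
# warmer frame from wells A (45,100) B (45,10)
A=np.array([.6220,-.0492]);B=np.array([.605,-.1378]); y=(A-B)/np.linalg.norm(A-B); x=np.array([y[1],-y[0]])
O=(A+B)/2-.045*x-.055*y; D=O-.018*x-.1075*y; print('yaw',np.degrees(np.arctan2(x[1],x[0])),'O',O,'dial',D)
plan(*(D+[-.07,.05]),.25,-122)
plan(*D,.25,-122)
```

```text
yaw -10.861539875488676 O [ 0.55894216 -0.13903507] dial [ 0.52100773 -0.2412174 ]
t 16.4 pos [ 0.6268 -0.0509  0.2477] rot [-179.4   -0.4  -56.9] w 0.0671
row [0.0861, 0.8957, -0.0182] [-0.017, 0.0001, 1.447]
t 16.4 pos [ 0.6268 -0.0509  0.2477] rot [-179.4   -0.4  -56.9] w 0.0671
row [0.4066, 0.7705, -0.0147] [-0.017, 0.0001, 1.447]
```

Request:
jog_arm([
  [[0, 0.07, 0.12, 0, 0, 0, 0.19], [0, 0.14, 0.24, 0, 0, 0, 0.38], [0, 0.2, 0.36, 0, 0, 0, 0.57], [0, 0.26, 0.48, 0, 0, 0, 0.76], [0, 0.324, 0.588, 0, 0, 0, 0.95], [0, 0.324, 0.588, 0, 0, 0, 0.95]],
])

```text
t: 17.0
eef_pos: [0.5424, -0.2012, 0.2394]
ee_rot: [3.141, -0.0, -1.748]
force: [0.5, -0.9, 0.4]
width: 0.0879
gripper_force: 0.0
```

Request:
jog_arm([
  [[0, 0, 0, 0, 0, 0, 0.19], [0, 0, 0, 0, 0, 0, 0.38], [0, 0, 0, 0, 0, 0, 0.5], [0, 0, 0, 0, 0, 0, 0.5], [0, 0, 0, 0, 0, 0, 0.5]],
])

```text
t: 17.5
eef_pos: [0.5443, -0.1985, 0.2392]
ee_rot: [3.142, -0.0, -2.129]
force: [-0.1, 0.1, 0.3]
width: 0.0879
gripper_force: 0.0
```

Run:
```python
from h import *
plan(.5210,-.2412,.2,-122)
f=grab("wrist"); c=proj(f,(.521,-.2412,.15)); c2=proj(f,(.521,-.2412,.118)); print(c,c2)
u0,v0=int(c[0])-100,max(0,int(c[1])-75); print(u0,v0)
cv2.imwrite('pics/m8.png',cv2.resize(f['color'][v0:v0+150,u0:u0+200,::-1],(800,600),interpolation=cv2.INTER_CUBIC))
```

```text
t 17.5 pos [ 0.5443 -0.1985  0.2392] rot [ 180.   -0. -122.] w 0.0879
row [0.194, -0.0115, 0.1568] [0.0001, -0.0, 0.0004]
[277.25627578 156.27707425] [277.53108617 151.30219445]
177 81
```

View pics/m8.png

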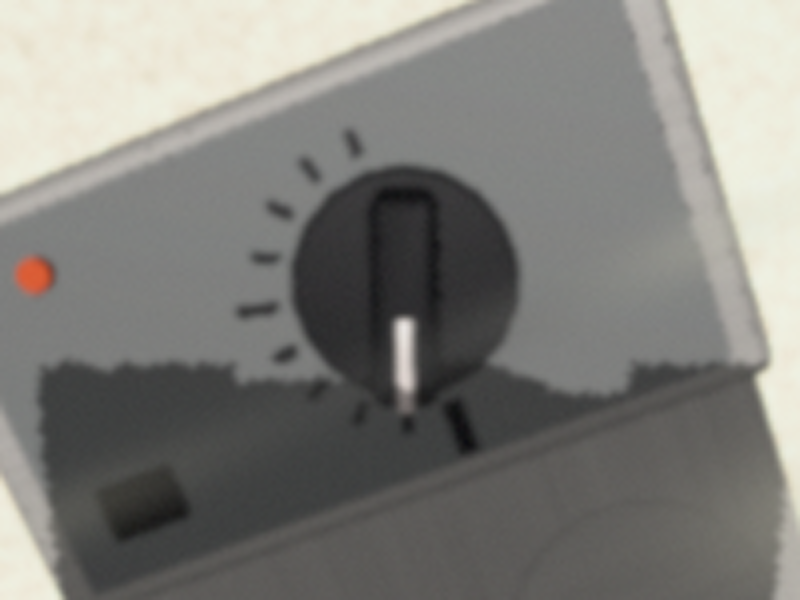

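Pointer at step 1: the white line is at crop (404,330–410), the step 1 mark at (407,424) and the thick off mark at (462,428). The knob's bar lies parallel to tool x, and its skirt centre at (405,281) matches the prediction. Step 7 needs +120° clockwise from here.

Request:
jog_arm([
  [[0, 0.1, -0.005, 0.05, 0, 0, 0], [0, 0.194, -0.009, 0.15, 0, 0, 0], [0, 0.194, -0.009, 0.27, 0, 0, 0], [0, 0.194, -0.009, 0.37, 0, 0, 0], [0, 0.194, -0.009, 0.43, 0, 0, 0], [0, 0.194, -0.009, 0.455, 0, 0, 0], [0, 0.194, -0.009, 0.455, 0, 0, 0], [0, 0.194, -0.009, 0.455, 0, 0, 0]],
])

```text
t: 18.35
eef_pos: [0.5208, -0.2411, 0.1264]
ee_rot: [-3.14, 0.0, -2.131]
force: [-0.0, 0.1, 0.3]
width: 0.0878
gripper_force: 0.0
```

Run:
```python
from h import *
plan(.5211,-.2415,.124,-122); print(arm.get_state()['q'])
```

```text
t 18.35 pos [ 0.5208 -0.2411  0.1264] rot [-179.9    0.  -122.1] w 0.0878
row [0.0009, -0.0019, 0.0095] [-0.0014, 0.0002, -0.0028]
[-9.24951797e-02  2.78834563e-01 -3.50303455e-01  4.03647121e-04
 -9.40598207e-01 -4.68418830e-01]
```

Request:
jog_arm([
  [[120, 0, -0.002, 0.01, 0, 0, 0], [200, 0, -0.002, 0.01, 0, 0, 0], [255, 0, -0.002, 0.01, 0, 0, 0], [255, 0, -0.002, 0.01, 0, 0, 0], [255, 0, -0.002, 0.01, 0, 0, 0], [255, 0, -0.002, 0.01, 0, 0, 0], [255, 0, -0.002, 0.01, 0, 0, 0], [255, 0, -0.002, 0.01, 0, 0, 0]],
], newtons=25)

```text
t: 19.15
eef_pos: [0.5206, -0.2413, 0.1231]
ee_rot: [3.142, -0.0, -2.133]
force: [-0.3, 0.2, 0.4]
width: 0.0297
gripper_force: 0.0
```

Request:
jog_arm([
  [[255, 0, 0, 0, 0, 0, 0], [255, 0, 0, 0, 0, 0, 0], [255, 0, 0, 0, 0, 0, 0], [255, 0, 0, 0, 0, 0, 0]],
])

```text
t: 19.55
eef_pos: [0.5202, -0.241, 0.123]
ee_rot: [3.141, -0.0, -2.133]
force: [-2.5, 3.4, 2.4]
width: 0.0139
gripper_force: 25.0
```

Request:
jog_arm([
  [[255, 0, 0, 0, 0, 0, 0.12], [255, 0, 0, 0, 0, 0, 0.26], [255, 0, 0, 0, 0, 0, 0.4], [255, 0, 0, 0, 0, 0, 0.54], [255, 0, 0, 0, 0, 0, 0.68], [255, 0, 0, 0, 0, 0, 0.8], [255, 0, 0, 0, 0, 0, 0.89], [255, 0, 0, 0, 0, 0, 0.89]],
])

```text
t: 20.35
eef_pos: [0.52, -0.2408, 0.123]
ee_rot: [3.141, -0.001, -2.834]
force: [-3.8, 4.2, 3.0]
width: 0.0136
gripper_force: 25.0
```

Request:
jog_arm([
  [[255, 0, 0, 0, 0, 0, 0.12], [255, 0, 0, 0, 0, 0, 0.26], [255, 0, 0, 0, 0, 0, 0.4], [255, 0, 0, 0, 0, 0, 0.54], [255, 0, 0, 0, 0, 0, 0.68], [255, 0, 0, 0, 0, 0, 0.8], [255, 0, 0, 0, 0, 0, 0.89], [255, 0, 0, 0, 0, 0, 0.89]],
])

```text
t: 21.15
eef_pos: [0.52, -0.2404, 0.123]
ee_rot: [3.141, -0.001, 2.75]
force: [-3.4, 7.5, 4.9]
width: 0.0138
gripper_force: 25.0
```

Request:
jog_arm([
  [[255, 0, 0, 0, 0, 0, 0.12], [255, 0, 0, 0, 0, 0, 0.26], [255, 0, 0, 0, 0, 0, 0.4], [255, 0, 0, 0, 0, 0, 0.54], [255, 0, 0, 0, 0, 0, 0.68], [255, 0, 0, 0, 0, 0, 0.8], [255, 0, 0, 0, 0, 0, 0.89], [255, 0, 0, 0, 0, 0, 0.89]],
])

```text
t: 21.95
eef_pos: [0.5203, -0.2403, 0.123]
ee_rot: [3.141, -0.001, 2.051]
force: [-2.5, 7.5, 3.7]
width: 0.0142
gripper_force: 25.0
```

Run:
```python
from h import *
plan(.5205,-.241,.123,118); print(arm.get_state()['moment'])
```

```text
t 21.95 pos [ 0.5203 -0.2403  0.123 ] rot [ 1.800e+02 -1.000e-01  1.175e+02] w 0.0142
row [-0.003, -0.0005, 0.0001] [0.0003, -0.0017, -0.0108]
[2.66080265 0.81554964 0.06834731]
```

Request:
jog_arm([
  [[0, 0, 0, 0, 0, 0, 0], [0, 0, 0, 0, 0, 0, 0], [0, 0, 0, 0, 0, 0, 0], [0, 0, 0, 0, 0, 0, 0], [0, 0, 0, -0.1, 0, 0, 0], [0, 0, 0, -0.28, 0, 0, 0], [0, -0.1, 0, -0.46, 0, 0, 0], [0, -0.2, 0, -0.46, 0, 0, 0]],
])

```text
t: 22.75
eef_pos: [0.547, -0.2871, 0.2458]
ee_rot: [3.134, 0.009, 2.056]
force: [0.8, 0.5, -0.4]
width: 0.0723
gripper_force: 0.0
```

Request:
jog_arm([
  [[0, 0, 0, 0, 0, 0, 0], [0, 0, 0, 0, 0, 0, 0]],
])

```text
t: 22.95
eef_pos: [0.5434, -0.2858, 0.2374]
ee_rot: [-3.141, -0.001, 2.052]
force: [-0.3, 0.3, -0.3]
width: 0.0855
gripper_force: 0.0
```

Run:
```python
from h import *
f=grab("wrist"); c=proj(f,(.521,-.2412,.15)); g=grab("side"); u,v=proj(g,(.55,-.1,.1)).astype(int)
u0,v0=int(c[0])-90,max(0,int(c[1])-75); 
o=np.hstack([cv2.resize(f['color'][v0:v0+180,u0:u0+180],(400,400),interpolation=cv2.INTER_CUBIC),cv2.resize(g['color'][v-100:v+80,u-90:u+90],(400,400),interpolation=cv2.INTER_CUBIC)])
cv2.imwrite('pics/m9.png',o[:,:,::-1]); s=arm.get_state(); print(s['t'],s['eef_pos'],s['force'])
```

```text
23.05 [ 0.54314879 -0.2851908   0.23727602] [ 0.18251432  0.28470701 -0.21421566]
```

View pics/m9.png

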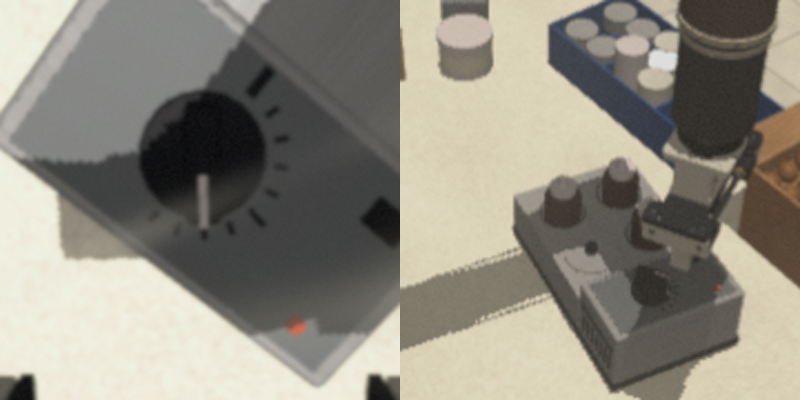

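The pointer (204,175–228) rests on the mark at (204,235). Counting from the thick off mark (260,80), past the longer 5th mark at (257,217), this is step 7. The side view shows the bottles upright at equal height, the lid in place, and the gripper clear of everything.

```bash
python3 -c "
from station import arm
print(arm.job_done())"
```

```text
the job is handed in; nothing more can be done
None
```

The job is handed in: both bottles stand upright in the two empty wells, the heat dial rests at step 7, and everything else was left where it was; it took about 23 s.

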